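# Space a workpiece off the fence and hold it flush for probing

## Task

Take the metal spacer plate from its rack and stand it upright, its wide end down, between the fence and the middle of the one workpiece whose gap is wide enough for it, and let go of it. Then push that workpiece squarely against the spacer until workpiece, spacer and fence sit flush, and finish while still holding it pressed there with a firm steady push, ready for probing. Leave the other two workpieces and everything else where they are.

Things in the scene. Friction and masses are not known exactly. Their poses are not given: they have to be found in the camera images.
- spacer: loose aluminium plate upright in the slot of a wooden rack (80 x 100 mm, 30 high) left of the fixture: 16 mm thick (x), 80 high (z), 40 wide (y) in its lower half, 24 in its upper half (neck, for gripping); 0.12 kg. It stands 8 mm above the table, 22 mm deep in the slot with 3 mm of play: lift it straight up by 40 mm. Origin at the centre of its underside
- spacer_mid (a point): centre of the spacer plate, half-way up (40 mm above its underside); axes as the spacer's: x across its 16 mm thickness, y across its width, z up
- fence: bright steel fence bar of the fixture, fixed: 340 mm long (y), 30 mm thick (x), 35 mm high, standing on the far part of a dark base plate 12 mm thick (its top is 12 mm above the table; the plate reaches from 135 mm before the fence face to 35 mm behind it). Origin as point fence_face
- fence_face (a point): middle of the fence's face that looks to the workpieces, at its foot on the base plate's top (12 mm above the table). x points from the workpieces into the fence, square to its face; y along the fence to the left; z up
- workpiece_a_mid (a point): one of three identical loose aluminium blocks side by side, some 100 mm apart, before the fence: 70 mm long (x, towards the fence within 2 degrees), 50 wide (y), 30 high, 0.28 kg (2 to 7 N to push along). This point is its centre, 15 mm above the base plate; its gap to the fence is this point's distance from the fence face less 35 mm: one block has 20 to 28 mm, the other two 5 to 12 mm
- workpiece_b_mid (a point): one of three identical loose aluminium blocks side by side, some 100 mm apart, before the fence: 70 mm long (x, towards the fence within 2 degrees), 50 wide (y), 30 high, 0.28 kg (2 to 7 N to push along). This point is its centre, 15 mm above the base plate; its gap to the fence is this point's distance from the fence face less 35 mm: one block has 20 to 28 mm, the other two 5 to 12 mm
- workpiece_c_mid (a point): one of three identical loose aluminium blocks side by side, some 100 mm apart, before the fence: 70 mm long (x, towards the fence within 2 degrees), 50 wide (y), 30 high, 0.28 kg (2 to 7 N to push along). This point is its centre, 15 mm above the base plate; its gap to the fence is this point's distance from the fence face less 35 mm: one block has 20 to 28 mm, the other two 5 to 12 mm
- vblock_1: V-block, dark steel, 70 x 65 x 65 mm, with a V groove on top, right of the fixture. Bystander; origin at the centre of its underside
- vblock_2: second V-block, same size, at the near right. Bystander; origin at the centre of its underside
- ring_gauge: flat steel ring, 50 mm across, 20 mm high, lying near the robot. Bystander; origin at the centre of its underside
- plug_gauge: stepped steel plug, 36 mm across and 75 mm high, standing at the far left. Bystander; origin at the centre of its underside
- ref_sphere: white ball (34 mm) on a thin post on a dark foot 70 mm across, 137 mm high, standing beyond the fixture. Bystander; origin at the centre of its underside
- screwdriver: screwdriver, 160 mm long, lying at the near left. Bystander
- cleaner: closed bottle, 60 mm across, 150 mm high, at the far right. Bystander; origin at the centre of its underside
Mind the look-alikes: they are no part of the job. Leave any green or turquoise look-alike of the spacer alone. What is shaped like the part that bears workpiece_a_mid but orange is not meant.

How it is judged:
On the way:
1. the spacer stands upright on the base plate in the wide gap, behind the middle of that workpiece, let go (z of spacer_mid in the frame of fence_face between 0.037 and 0.043 m and angle between spacer_mid's own z axis and vertical below 0.15 rad and x of spacer_mid in the frame of fence_face between -0.021 and -0.005 m and contact force between each of the fingers, the arm and spacer below 0.2 N and (y of spacer_mid in the frame of workpiece_a_mid between -0.015 and 0.015 m or y of spacer_mid in the frame of workpiece_b_mid between -0.015 and 0.015 m or y of spacer_mid in the frame of workpiece_c_mid between -0.015 and 0.015 m)), for 0.2 s.
At the end, for the whole second after the job is handed in: Spacer upright (0.06 rad) on the plate, within 15 mm of the workpiece's middle line, untouched by the robot; both flush with the fence (3 mm, 0.05 rad); the spacer still pressed on the fence by over 2.5 N through the workpiece; the other two within 6 mm of their starts (z of spacer_mid in the frame of fence_face between 0.037 and 0.043 m and angle between spacer_mid's own z axis and vertical below 0.15 rad and contact force between each of the fingers, the arm and spacer below 0.2 N and x of spacer_mid in the frame of fence_face between -0.0105 and -0.0055 m and angle between the x axis of spacer_mid and the x axis of fence_face, either way round below 0.05 rad and contact force between spacer and fence above 2.5 N and angle between spacer_mid's own z axis and vertical below 0.06 rad and ((y of spacer_mid in the frame of workpiece_a_mid between -0.015 and 0.015 m and x of workpiece_a_mid in the frame of fence_face between -0.054 and -0.048 m and z of workpiece_a_mid in the frame of fence_face between 0.012 and 0.018 m and angle between the x axis of workpiece_a_mid and the x axis of fence_face, either way round below 0.05 rad and distance of each of workpiece_b_mid, workpiece_c_mid from where it was at the start of the episode below 0.006 m and x of each of workpiece_b_mid, workpiece_c_mid in the frame of fence_face above -0.049 m) or (y of spacer_mid in the frame of workpiece_b_mid between -0.015 and 0.015 m and x of workpiece_b_mid in the frame of fence_face between -0.054 and -0.048 m and z of workpiece_b_mid in the frame of fence_face between 0.012 and 0.018 m and angle between the x axis of workpiece_b_mid and the x axis of fence_face, either way round below 0.05 rad and distance of each of workpiece_a_mid, workpiece_c_mid from where it was at the start of the episode below 0.006 m and x of each of workpiece_a_mid, workpiece_c_mid in the frame of fence_face above -0.049 m) or (y of spacer_mid in the frame of workpiece_c_mid between -0.015 and 0.015 m and x of workpiece_c_mid in the frame of fence_face between -0.054 and -0.048 m and z of workpiece_c_mid in the frame of fence_face between 0.012 and 0.018 m and angle between the x axis of workpiece_c_mid and the x axis of fence_face, either way round below 0.05 rad and distance of each of workpiece_a_mid, workpiece_b_mid from where it was at the start of the episode below 0.006 m and x of each of workpiece_a_mid, workpiece_b_mid in the frame of fence_face above -0.049 m))); the arm keeps its last pose, push and grip.
It fails at once if two workpieces have been shifted by more than 8 mm (distance of each of workpiece_a_mid, workpiece_b_mid from where it was at the start of the episode above 0.008 m or distance of each of workpiece_a_mid, workpiece_c_mid from where it was at the start of the episode above 0.008 m or distance of each of workpiece_b_mid, workpiece_c_mid from where it was at the start of the episode above 0.008 m).
It fails at once if a bystander is moved by more than 25 mm (distance of any of vblock_1, vblock_2, ring_gauge, plug_gauge, ref_sphere, screwdriver, cleaner from where it was at the start of the episode above 0.025 m).
It also fails if it takes over 48 s, if anything falls off the work surface, if the arm or the gripper's body presses on something with over 40 N, if the wrist force passes 120 N, or if a joint passes its speed limit or range.

## Robot

A 7-joint arm with a two-finger parallel gripper is mounted at the origin on the work surface. World frame = base frame: x ahead of the robot, y to its left, z up, the work surface at z = 0. Lengths are in m, angles in rad, forces in N, time in s.
With the tool pointing down it reaches from about 0.4 to 0.75 m from the base axis. Payload 19.5 kg.
Tool frame: the origin (TCP) lies on the mounting face of the last link; the fingertips stand 173 mm ahead of it and the grasp point (between the pads) lies 155 mm ahead of it; z points along the fingers, y is the line along which they close (so a half turn about z gives the same grasp; the last joint's range is limited). The gripper opens to 85 mm and grips with 20 to 120 N. Pads are 22 mm wide; open, the fingers measure 114 mm over their backs; the gripper's body (76 mm by 85 mm) begins 54 mm behind the grasp point. The pads swing forward as they close: fully open they stand 13 mm farther back than shut.
Start: joints at [-1.373, 0.707, -0.028, 1.485, 0.022, 0.951, -0.075], TCP at [0.137, 0.559, 0.405] pointing down, gripper open.
Joint ranges: [-2.71, 2.71], [-0.32, 2.16], [-1.57, 1.52], [0, 2.45], [-1.46, 4.6], [0, 2.02], [-2.83, 2.83]. Speed limits (rad/s): [1.89, 1.89, 2.57, 2.57, 3.01, 3.01, 3.01].

## Interface

Orientations are given as a rotation vector (axis times angle).
In Python, from rig import env, eyes, finder gives the robot as it stands.
- The arm moves only by the shell command python3 -m handwheel 'ROWS' [FORCE]. ROWS is JSON, a list of rows, each a list of 7 numbers: the turn, a rotation vector about the tool's x, y, z each as a share of 90 degrees, from -1 to 1, then the shift along the tool's x, y, z each as a share of 400 mm, from -1 to 1, then the opening, from 0 (shut) to 1 (fully open). A call has 1 to 5 rows; each row is the pose to reach, as a shift and turn from the pose commanded when the call began, along the tool's axes at that moment; what a row does not reach only later rows make up. A row lasts 1/12 s, in which the tool goes at most 41.7 mm and 7.16 degrees, less where a joint would pass 70% of its speed; a pose out of reach is approached as far as the arm can. A call with a number of a shift or a turn outside -1 to 1 is refused whole. A call with a gripper value outside its range is refused whole. The fingers move at their own pace and stop on an object; FORCE is the grip in N (left out, the last holds). Time passes only in rows, so rows that repeat a pose let the fingers close. It gives the time, the measured TCP pose, the force, the opening and the grip force at its end, in the units of the state.
- env.state(): the state, without advancing time (a new reading comes with each control period).
- eyes.capture(name): name is "side" or "top" or "wrist"; returns a dict with "image" (480x640x3 uint8, red, green, blue), "fx", "fy", "cx", "cy" (pixels), "position" and "orientation" of the camera in the world. Camera axes: x right, y down, z forward; pixel columns grow to the right and rows downward; lengths in m; the calibration is good to about 2 mm. The wrist camera is an equidistant fisheye: a pixel r from the principal point sees the ray r / f radians off the axis. A picture is of the moment at which its call begins. There is no depth.
- env.finish_job(): hands the job in; it is judged then, once.
Trained networks look in the newest picture that a camera, given by its name, has taken for a name from the list of things; names that differ only in an ending like _2 or _b are one class to them, and where a whole thing is asked for, a point or a joint stands for the part that bears it (a point fixed in the world has none). Each returns a list of dicts, best first, with "confidence" (0 to 1); they miss things now and then, are a little off and sometimes report something else, mostly with a low value. They report only what shows in the picture. A call takes as long as a camera call. They do not tell look-alikes from the thing itself.
- finder.search_frame(camera, name): "location" ([column, row] in pixels, amid what is visible of it).
- finder.silhouettes(camera, name): "pixels" (480x640 bool, what is visible of it) and "location" ([column, row] in pixels, amid what is visible of it).
The state is a dict: "time_s": time; "qpos": joint angles; "dq": joint speeds; "effort": joint torques, N m; "position": TCP position; "tool_rot": TCP orientation; "contact_force": force on the tool from outside, world axes, zero at the start; "wrist_torque": the same for the moment, N m; "gripper_width": opening from 0.0 (shut) to 1.0 (fully open); "grip_force": force on a finger pad.
Only numpy, scipy, OpenCV 4.12 (cv2) and the standard library are available. Lean on these libraries where they do the work, as an engineer would, in place of code of your own. Each camera call takes 0.05 s, during which the arm holds its last target. There are 200 camera calls.

## Working session

There is one attempt and no reset: what is moved stays moved. The work goes in short steps, Python scripts to look and compute and a shell command to move; the robot and the scene stay as the last step left them, time stands still between calls to the robot, and variables do not carry over. Pictures are saved under pics/ and viewed, at most 10 in all, crops included, and the job is handed in when it is done.

```bash
ls; mkdir -p pics; cat > h.py <<'E'
import numpy as np, cv2
from scipy.spatial.transform import Rotation as R
from rig import env, eyes, finder
def ray(c,p):
    x,y=(p[0]-c['cx'])/c['fx'],(p[1]-c['cy'])/c['fy']
    if c.get('wrist'):
        r=np.hypot(x,y); d=np.array([x/r*np.sin(r),y/r*np.sin(r),np.cos(r)]) if r>1e-9 else np.array([0,0,1.])
    else: d=np.array([x,y,1.])
    return rot(c)@(d/np.linalg.norm(d))
def rot(c):
    o=np.array(c['orientation'],float)
    return o if o.shape==(3,3) else (R.from_rotvec(o) if o.size==3 else R.from_quat(o)).as_matrix()
def cap(n):
    c=eyes.capture(n); c['wrist']=n=='wrist'; return c
def at_z(c,p,z):
    d=ray(c,p); o=np.array(c['position']); return o+d*(z-o[2])/d[2]
def tri(cps):
    A=np.zeros((3,3));b=np.zeros(3)
    for c,p in cps:
        d=ray(c,p);M=np.eye(3)-np.outer(d,d);A+=M;b+=M@np.array(c['position'])
    return np.linalg.solve(A,b)
def proj(c,X):
    v=rot(c).T@(np.array(X)-np.array(c['position']))
    if c['wrist']:
        r=np.hypot(v[0],v[1]);t=np.arctan2(r,v[2]);u=v[:2]/r*t
    else: u=v[:2]/v[2]
    return np.array([c['cx']+c['fx']*u[0],c['cy']+c['fy']*u[1]])
def save(n,im): cv2.imwrite('pics/'+n+'.png',im[:,:,::-1])
E
python3 - <<'E'
from h import *
s=env.state(); print(s)
for n in ['top','side','wrist']:
    c=cap(n); save(n+'0',c['image']); print(n,c['fx'],c['cx'],c['cy'],c['position'],c['orientation'])
    for o in ['spacer','fence','workpiece_a_mid','spacer_mid','fence_face']:
        print(o,[(np.round(d['location']).tolist(),round(d['confidence'],2)) for d in finder.search_frame(n,o)])
im=[cv2.imread(f'pics/{n}0.png') for n in ['top','side']]
E
```

```text
pics
{'time_s': 0.0, 'qpos': array([-1.37270915,  0.70709779, -0.02762813,  1.48498452,  0.02201745,
        0.95090754, -0.07553259]), 'dq': array([-0.00035439, -0.00058589, -0.00038446, -0.00090527,  0.00047469,
       -0.00060957,  0.00012867]), 'effort': array([-9.69180692e-04, -8.83227754e+01,  1.23472352e+00, -2.36171114e+01,
        1.70289085e-02,  6.54547184e-03, -1.70390626e-05]), 'position': array([0.13653601, 0.55848103, 0.40423366]), 'tool_rot': array([-3.75766454e-01, -3.11894909e+00,  1.71305667e-03]), 'contact_force': array([-0.33557573, -0.10503932, -0.32950368]), 'wrist_torque': array([ 0.03552758,  0.01645235, -0.01415847]), 'grip_force': 0.0, 'gripper_width': 1.0009076317439396}
top 537.3833492030378 325.5728733740058 242.71204399551723 [ 0.42500781 -0.0414508   1.20858803] [-2.17221504  2.16484688 -0.08098714]
spacer [([179.0, 225.0], 0.86), ([130.0, 269.0], 0.53), ([178.0, 268.0], 0.45), ([338.0, 198.0], 0.21)]
fence [([339.0, 202.0], 0.62)]
workpiece_a_mid [([375.0, 236.0], 0.87), ([454.0, 236.0], 0.63)]
spacer_mid [([132.0, 268.0], 0.8), ([182.0, 224.0], 0.77), ([181.0, 270.0], 0.48)]
fence_face [([336.0, 198.0], 0.92)]
side 533.8600120303317 320.5985476114877 251.3093520720536 [0.46091095 0.99595344 0.84622514] [-0.09109848  2.78336328 -1.39512912]
spacer [([290.0, 366.0], 0.79), ([336.0, 416.0], 0.79), ([338.0, 364.0], 0.52)]
fence [([277.0, 269.0], 0.62)]
workpiece_a_mid [([316.0, 243.0], 0.96), ([318.0, 212.0], 0.8)]
spacer_mid [([334.0, 417.0], 0.93), ([287.0, 365.0], 0.67), ([277.0, 269.0], 0.63), ([411.0, 194.0], 0.3)]
fence_face [([337.0, 182.0], 0.72), ([276.0, 265.0], 0.6), ([374.0, 299.0], 0.6)]
wrist 371.64829954431775 315.7117030693896 234.3217538217651 [0.0536601  0.57884762 0.37401675] [2.25346613 1.7658467  0.2984861 ]
spacer []
fence []
workpiece_a_mid [([13.0, 458.0], 0.68), ([36.0, 455.0], 0.42)]
spacer_mid []
fence_face []
```

View pics/top0.png

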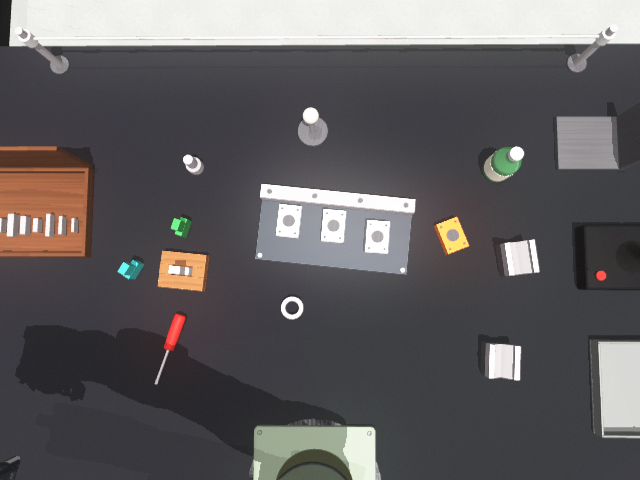

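View pics/side0.png

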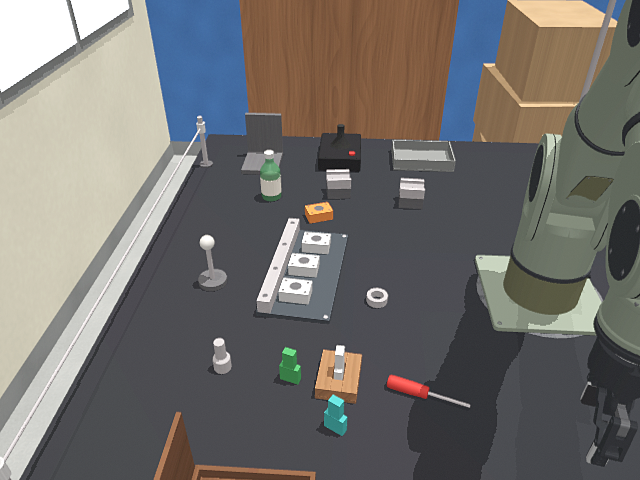

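View pics/wrist0.png

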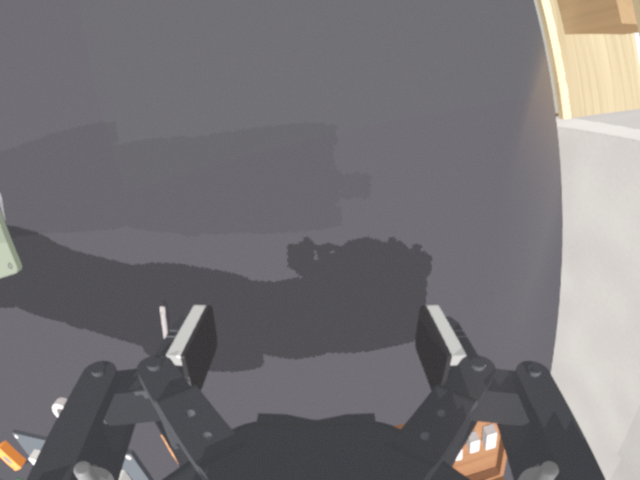

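Top view: aluminium spacer in the wooden rack at (180,270); candidates are green (180,226) and turquoise (130,269), which are look-alikes, and the metal plate in the rack, which fits the description. Workpieces are at (289,221), (333,226) and (377,237); the orange block (452,235) is not meant. The side view agrees: the spacer is at (339,362) in the rack.

```bash
python3 - <<'E'
import cv2,numpy as np
t=cv2.imread('pics/top0.png');s=cv2.imread('pics/side0.png')
z=lambda im,x0,x1,y0,y1,k:cv2.resize(im[y0:y1,x0:x1],None,fx=k,fy=k,interpolation=cv2.INTER_CUBIC)
o=np.zeros((600,800,3),np.uint8)
a=z(t,250,420,180,276,4);o[:384,:680]=a
b=z(t,150,215,245,295,4);o[390:590,:260]=b
c=z(s,310,370,340,392,4);o[390:598,270:510]=c
d=z(s,255,325,225,275,4);o[390:590,515:795]=d
cv2.imwrite('pics/crop1.png',o)
E
```

```text
(no output)
```

View pics/crop1.png

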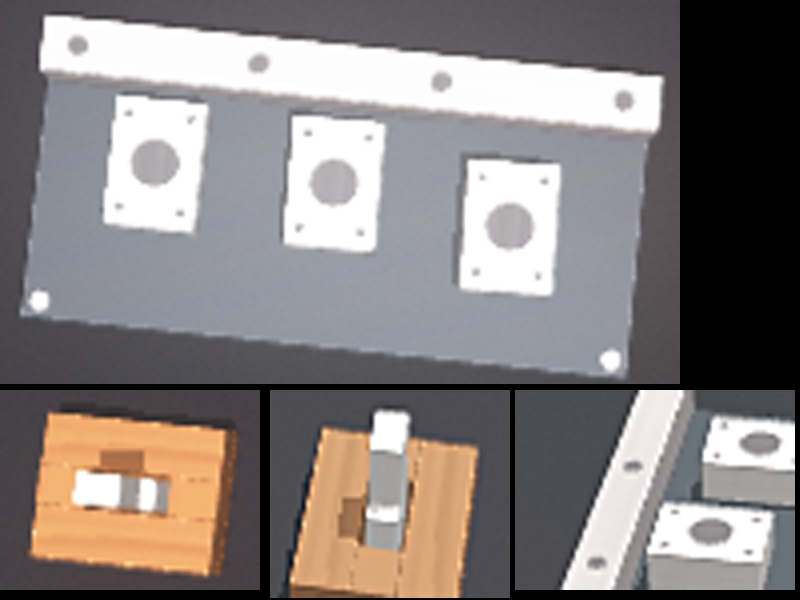

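Crop: the rightmost workpiece (top pixel about (377,237)) has the clearly widest gap. The bare-metal plate in the rack is the spacer. Next I compute positions.

```bash
python3 - <<'E'
from h import *
t=cap('top');s=cap('side')
T=lambda u,v:(250+u/4,180+v/4)
f1=at_z(t,T(40,71),.047);f2=at_z(t,T(657,131),.047)
d=f1-f2; print('fence top edge',f1,f2,np.linalg.norm(d),'yaw deg',np.degrees(np.arctan2(-d[0],d[1])))
m=(f1+f2)/2;y=d/np.linalg.norm(d);x=np.array([y[1],-y[0],0])
for n,c in dict(L=[(117,96),(209,103),(196,233),(104,223)],M=[(292,115),(385,123),(375,251),(284,244)],Rr=[(468,159),(561,163),(552,296),(460,290)]).items():
    P=np.array([at_z(t,T(*p),.042) for p in c]);q=P.mean(0);r=q-m
    e=P[0]-P[1]
    print(n,q,'gap',-(r@x)-.035,'y',r@y,'sizes',np.linalg.norm(P[0]-P[1]),np.linalg.norm(P[1]-P[2]),'yaw',np.degrees(np.arctan2(-e[0],e[1])))
# spacer
B=lambda u,v:(150+u/4,245+(v-390)/4)
C=lambda u,v:(310+(u-270)/4,340+(v-390)/4)
top_t=[(73,470),(121,473),(121,506),(73,505)]
P=np.array([at_z(t,B(*p),.088) for p in top_t]);print('spacer top',P.mean(0),np.linalg.norm(P[0]-P[1]),np.linalg.norm(P[1]-P[2]),P)
# side top-of-spacer face
Q=[(376,412),(411,412),(407,452),(371,449)]
c1=np.mean([B(*p) for p in top_t],0);c2=np.mean([C(*p) for p in Q],0)
print('tri top',tri([(t,c1),(s,c2)]))
for a in [(50,412),(237,430),(212,575),(30,555)]: print('rack',at_z(t,B(*a),.03))
st=env.state();print(R.from_rotvec(st['tool_rot']).as_matrix().round(3),st['position'],st['time_s'])
w=cap('wrist');Rt=R.from_rotvec(st['tool_rot']).as_matrix();print('cam in tool',Rt.T@(np.array(w['position'])-st['position']),(Rt.T@rot(w)).round(3))
E
```

```text
fence top edge [0.62770899 0.12008546 0.047     ] [ 0.59519119 -0.21671628  0.047     ] 0.33836787213873265 yaw deg -5.514743858864755
L [0.57740325 0.05610927 0.042     ] gap 0.008924663634379798 y 0.10066938604045109 sizes 0.05073796054960325 0.07198459327662043 yaw -4.291846445543327
M [ 0.56687453 -0.04108801  0.042     ] gap 0.010063808104083541 y 0.0029101485457907923 sizes 0.05113672054033014 0.0705920889556443 yaw -4.859124556851073
Rr [ 0.54310173 -0.13715224  0.042     ] gap 0.024494621746232986 y -0.09499405838951835 sizes 0.05076188991524264 0.07298575488248449 yaw -2.3647211247203552
spacer top [0.4681038 0.2919387 0.088    ] 0.02533215233142283 0.017261330598161845 [[0.47773786 0.30484404 0.088     ]
 [0.47625147 0.27955554 0.088     ]
 [0.45899706 0.27906673 0.088     ]
 [0.45942879 0.3042885  0.088     ]]
tri top [0.46751511 0.29251394 0.08609193]
rack [0.51246486 0.33649923 0.03      ]
rack [0.50282312 0.23264283 0.03      ]
rack [0.42317594 0.2445187  0.03      ]
rack [0.43370496 0.34506679 0.03      ]
[[-0.971  0.237 -0.   ]
 [ 0.237  0.971 -0.   ]
 [ 0.    -0.    -1.   ]] [0.13655724 0.55854032 0.40468013] 1.0
cam in tool [8.53478579e-02 4.59340927e-05 3.06589488e-02] [[-0.002 -0.944 -0.329]
 [ 1.    -0.002 -0.   ]
 [-0.    -0.329  0.944]]
```

```bash
python3 -m handwheel '[[0,0,0,-0.08,-0.037,0.015,1],[0,0,0,-0.16,-0.075,0.031,1],[0,0,0,-0.24,-0.112,0.047,1],[0,0,0,-0.321,-0.15,0.062,1]]'
python3 -m handwheel '[[0,0,0,-0.08,-0.037,0.015,1],[0,0,0,-0.16,-0.075,0.031,1],[0,0,0,-0.24,-0.112,0.047,1],[0,0,0,-0.321,-0.15,0.062,1]]'
python3 -m handwheel '[[0,0,0,-0.08,-0.037,0.015,1],[0,0,-0.04,-0.16,-0.075,0.031,1],[0,0,-0.09,-0.24,-0.112,0.047,1],[0,0,-0.09,-0.321,-0.15,0.062,1],[0,0,-0.09,-0.321,-0.15,0.062,1]]'
```

```text
time_s: 1.38
position: [0.2479, 0.4686, 0.3797]
tool_rot: [0.375, 3.119, 0.0]
contact_force: [0.2, 0.6, -0.5]
gripper_width: 0.999
grip_force: 0.0
time_s: 1.72
position: [0.3586, 0.3798, 0.3548]
tool_rot: [0.375, 3.119, 0.0]
contact_force: [1.4, 1.0, 0.2]
gripper_width: 0.998
grip_force: 0.0
time_s: 2.13
position: [0.4726, 0.2868, 0.3291]
tool_rot: [0.166, 3.136, -0.005]
contact_force: [0.4, -0.9, 0.4]
gripper_width: 1.002
grip_force: 0.0
```

```bash
python3 - <<'E'
from h import *
w=cap('wrist');save('w1',w['image']);st=env.state();print(st['position'],R.from_rotvec(st['tool_rot']).as_matrix().round(3))
k=proj(w,[.468,.292,.088]);print(k)
x,y=k.round().astype(int)
x0,y0=max(0,x-100),max(0,min(480-150,y-75))
print(x0,y0);im=w['image'][y0:y0+150,x0:x0+200];save('w1c',cv2.resize(im,None,fx=4,fy=4,interpolation=cv2.INTER_CUBIC))
E
```

```text
[0.47025683 0.28935937 0.32957137] [[-0.995  0.104  0.   ]
 [ 0.104  0.995 -0.002]
 [-0.    -0.002 -1.   ]]
[324.77295925 244.57479408]
225 170
```

View pics/w1c.png

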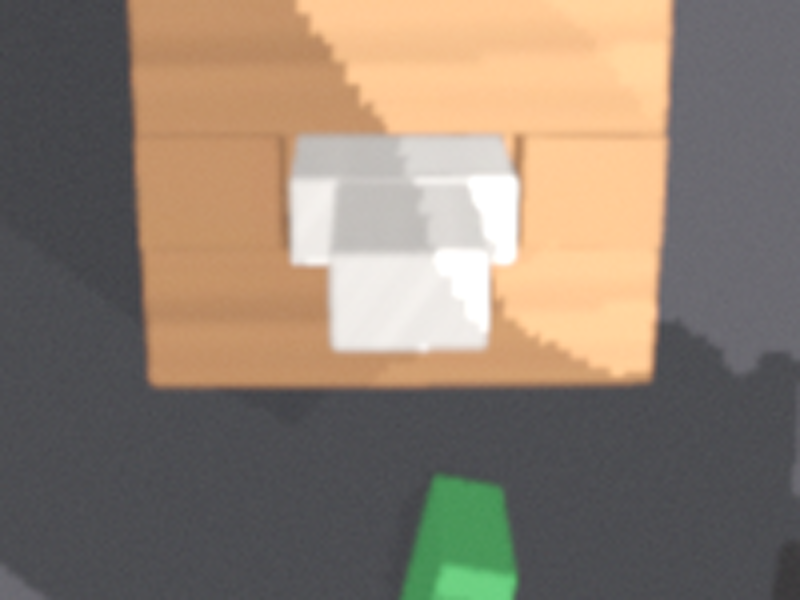

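The crop confirms it: the bare-metal plate with its neck stands in the slot, with the neck top at image (327,245). Green lies further away.

```bash
python3 - <<'E'
from h import *
w=cap('wrist');t=cap('top');s=cap('side')
W=lambda u,v:(225+u/4,170+v/4)
c=[(330,252),(490,250),(490,350),(330,352)]
P=np.array([at_z(w,W(*p),.088) for p in c]);print(P,P.mean(0))
e=P[0]-P[1]+P[3]-P[2];print('yaw',np.degrees(np.arctan2(-e[0],e[1])),np.degrees(np.arctan(-e[0]/e[1])),np.linalg.norm(P[0]-P[1]),np.linalg.norm(P[1]-P[2]))
S=[(290,178),(519,178),(517,264),(291,264)]
Q=np.array([at_z(w,W(*p),.048) for p in S]);print('shoulder',Q.mean(0),np.linalg.norm(Q[0]-Q[1]),np.linalg.norm(Q[1]-Q[2])); e=Q[0]-Q[1];print(np.degrees(np.arctan(-e[0]/e[1])))
print('tri w+side',tri([(w,np.mean([W(*p) for p in c],0)),(s,(337.8,350.2))]))
print('tri w+top',tri([(w,np.mean([W(*p) for p in c],0)),(t,(174.2,269.6))]))
st=env.state();Rt=R.from_rotvec(st['tool_rot']).as_matrix();
g=(P.mean(0)+Q.mean(0))/2;g[2]=.068+.155;print(g,st['position'],'tool d',Rt.T@(g-st['position']),(Rt.T@(g-st['position'])/.4).round(4))
E
```

```text
[[0.45705782 0.28542597 0.088     ]
 [0.45925692 0.30936977 0.088     ]
 [0.47550878 0.30813755 0.088     ]
 [0.47322766 0.28358911 0.088     ]] [0.4662628 0.2966306 0.088    ]
yaw 174.72140053495235 -5.278599465047649 0.02404458348291969 0.0162985061079967
shoulder [0.46631819 0.29676453 0.048     ] 0.040323298878373444 0.016073672278943116
-5.955097987004739
tri w+side [0.46918165 0.2956296  0.08738798]
tri w+top [0.4691964  0.29580552 0.07808586]
[0.46629049 0.29669756 0.223     ] [0.46743214 0.292848   0.33039306] tool d [0.00147097 0.00368196 0.10739493] [0.0037 0.0092 0.2685]
```

```bash
python3 -m handwheel '[[0,0,0,0.004,0.009,0.08,1],[0,0,0,0.004,0.009,0.16,1],[0,0,0,0.004,0.009,0.23,1],[0,0,0,0.004,0.009,0.268,1],[0,0,0,0.004,0.009,0.268,1]]' 40
python3 -m handwheel '[[0,0,0,0,0,0,0.5],[0,0,0,0,0,0,0.3],[0,0,0,0,0,0,0],[0,0,0,0,0,0,0],[0,0,0,0,0,0,0]]' 40
python3 -m handwheel '[[0,0,0,0,0,0,0],[0,0,0,0,0,0,0],[0,0,0,0,0,0,0],[0,0,0,0,0,0,0],[0,0,0,0,0,0,0]]' 40
```

```text
time_s: 2.75
position: [0.4654, 0.2967, 0.2206]
tool_rot: [-0.151, -3.135, 0.003]
contact_force: [-0.4, -0.4, -0.4]
gripper_width: 0.997
grip_force: 0.0
time_s: 3.17
position: [0.4668, 0.296, 0.2239]
tool_rot: [0.155, 3.137, 0.001]
contact_force: [-0.1, -0.1, 1.6]
gripper_width: 0.299
grip_force: 0.8
time_s: 3.58
position: [0.4668, 0.2959, 0.2232]
tool_rot: [0.155, 3.138, -0.0]
contact_force: [0.6, 0.1, 3.3]
gripper_width: 0.273
grip_force: 44.6
```

```bash
python3 -m handwheel '[[0,0,0,0,0,-0.05,0],[0,0,0,0,0,-0.1,0],[0,0,0,0,0,-0.16,0],[0,0,0,0,0,-0.21,0]]' 40
python3 -m handwheel '[[0,0,0,-0.03,-0.08,0,0],[0,0,0,-0.06,-0.16,0,0],[0,0,0,-0.09,-0.25,0,0],[0,0,0,-0.125,-0.34,0,0],[0,0,0,-0.16,-0.43,0,0]]' 40
python3 -m handwheel '[[0,0,0,-0.03,-0.09,0,0],[0,0,0,-0.06,-0.18,0,0],[0,0,0,-0.09,-0.27,0,0],[0,0,0,-0.125,-0.36,0,0],[0,0,0,-0.16,-0.43,0,0]]' 40
python3 -m handwheel '[[0,0,0,0,0,0,0],[0,0,0,0,0,0,0],[0,0,0,0,0,0,0],[0,0,0,0,0,0,0]]' 40
python3 - <<'E'
from h import *
w=cap('wrist');save('w2',w['image']);t=cap('top');save('top2',t['image'])
st=env.state();print(st['position'],R.from_rotvec(st['tool_rot']).as_matrix().round(4))
k=proj(w,[.5903,-.1417,.047]);print(k)
o=np.zeros((600,800,3),np.uint8)
x,y=k.round().astype(int);x0=max(0,min(440,x-100));y0=max(0,min(480-150,y-75));print(x0,y0)
save('w2c',cv2.resize(w['image'][y0:y0+150,x0:x0+200],None,fx=4,fy=4,interpolation=cv2.INTER_CUBIC))
E
```

```text
time_s: 3.92
position: [0.4667, 0.2959, 0.3084]
tool_rot: [0.154, 3.138, 0.0]
contact_force: [-0.3, -0.3, -1.1]
gripper_width: 0.277
grip_force: 44.3
time_s: 4.33
position: [0.5136, 0.1168, 0.3071]
tool_rot: [-0.154, -3.138, 0.0]
contact_force: [1.5, 0.6, -1.3]
gripper_width: 0.274
grip_force: 44.4
time_s: 4.75
position: [0.5603, -0.0623, 0.3071]
tool_rot: [-0.158, -3.137, 0.002]
contact_force: [0.6, 0.2, -0.5]
gripper_width: 0.277
grip_force: 44.4
time_s: 5.08
position: [0.5602, -0.0579, 0.3071]
tool_rot: [-0.152, -3.138, -0.001]
contact_force: [0.6, 0.3, -0.7]
gripper_width: 0.273
grip_force: 44.3
[ 0.56025138 -0.05798898  0.3072155 ] [[-9.953e-01  9.670e-02 -0.000e+00]
 [ 9.670e-02  9.953e-01  1.000e-04]
 [ 0.000e+00  1.000e-04 -1.000e+00]]
[203.8887313  291.72948175]
104 217
```

View pics/w2.png

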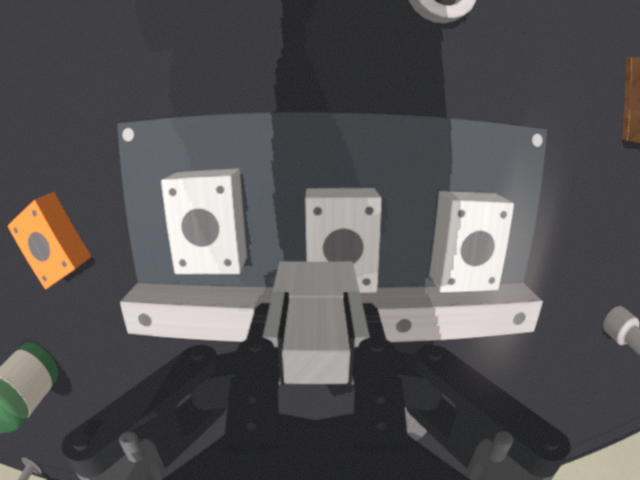

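View pics/w2c.png

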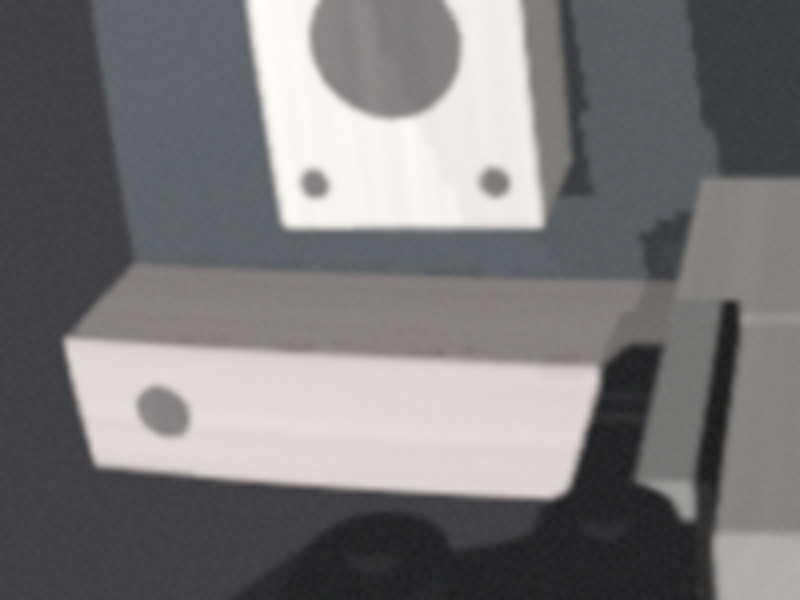

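Wrist view: wide-gap block at (205,222), fence foot line along v≈285, held spacer's lower near edge at (274..356, 263). Now I measure all of these in the same camera.

```bash
python3 - <<'E'
from h import *
w=cap('wrist');t=cap('top')
W=lambda u,v:(104+u/4,217+v/4)
def line(p,q,z,f=W):
    a,b=at_z(w,f(*p),z),at_z(w,f(*q),z);return a,b,np.degrees(np.arctan((a-b)[0]/(b-a)[1])) 
F=lambda u,v:(u,v)
a,b,y1=line((135,263),(670,281),.012);print('foot',a,b,y1)
c,d,y2=line((66,338),(600,365),.047);print('topedge',c,d,y2)
e,f,y3=line((282,227),(546,228),.042);print('wp far',e,f,y3,np.linalg.norm(e-f))
g,h_,y4=line((166,177),(242,170),.042,F);print('wp near',g,h_,y4,np.linalg.norm(g-e),np.linalg.norm(h_-f))
i,j,y5=line((274,263),(356,263),.092,F);print('spacer bottom near',i,j,y5,np.linalg.norm(i-j))
# fence frame, from edges
u=(b-a+d-c);u[2]=0;u/=np.linalg.norm(u);x=np.array([u[1],-u[0],0])
pf=(a+b)/2*.5+(c+d)/2*.5; print('yaw',np.degrees(np.arctan2(-u[0],u[1])))
print('foot/top x diff',((a+b)/2-(c+d)/2)@x)
for n,p in dict(e=e,f=f,g=g,h=h_,i=i,j=j).items(): print(n,'x',(p-pf)@x,'y',(p-pf)@u)
# fence right end in same picture, for fence length etc.; check with top cam of block
print('wp corner tri',tri([(w,W(282,227)),(t,(390.25,220.75))]),tri([(w,W(546,228)),(t,(367,219.75))]))
st=env.state()
wp=(e+f)/2; sp=(i+j)/2
gapx=((e+f)/2-pf)@x; tx=gapx/2-.008; 
dx=tx-(sp-pf)@x; dy=((wp-sp)@u)
dw=dx*x+dy*u; Rt=R.from_rotvec(st['tool_rot']).as_matrix()
print('gap',gapx,'dx,dy',dx,dy,'world',dw,'target tcp',st['position']+dw,'tool',(Rt.T@dw/.4).round(4))
E
```

```text
foot [ 0.59591317 -0.21620095  0.012     ] [ 0.60819637 -0.09837189  0.012     ] -5.95135610166952
topedge [ 0.5953339  -0.21561354  0.047     ] [ 0.60651596 -0.10719597  0.047     ] -5.8885973959673565
wp far [ 0.57682022 -0.16373115  0.042     ] [ 0.58085493 -0.11343242  0.042     ] -4.58616093764331 0.050460294958374695
wp near [ 0.50586697 -0.15404831  0.042     ] [ 0.50818883 -0.10055317  0.042     ] -2.4852667469413627 0.07161089972377163 0.07379862152298758
spacer bottom near [ 0.5534209  -0.08009202  0.092     ] [ 0.55780476 -0.03572631  0.092     ] -5.643180330187787 0.04458177266271557
yaw -5.921283857893512
foot/top x diff 0.0006989596127998613
e x -0.024085582652573656 y -0.006907136583776419
f x -0.02526131671340477 y 0.04353945910616461
g x -0.09565916678992407 y -0.004595640751702289
h x -0.09886835653091229 y 0.04885361266030952
i x -0.05598843561624624 y 0.07387182994281799
j x -0.05620482676531453 y 0.11845307744241873
wp corner tri [ 0.57857303 -0.16548057  0.0382222 ] [ 0.58056747 -0.11384927  0.04200742]
gap -0.02467344968298927 dx,dy 0.03575990634928576 -0.07784629243142427 world [ 0.02753833 -0.08112001  0.        ] target tcp [ 0.58781738 -0.139452    0.30718366] tool [-0.0882 -0.1951  0.    ]
```

```bash
python3 - <<'E'
from h import *
w=cap('wrist');st=env.state();Rt=R.from_rotvec(st['tool_rot']).as_matrix()
g=cv2.cvtColor(w['image'],cv2.COLOR_RGB2GRAY).astype(float)
col=g[230:400,312:322].mean(1);d=np.diff(col)
print('row edges',[(230+i+.5,round(d[i],1)) for i in range(len(d)) if abs(d[i])>6])
for r in (266,280,292):
    row=g[r-1:r+2,260:375].mean(0);dd=np.diff(row);print(r,[(260+i+.5,round(dd[i],1)) for i in range(len(dd)) if abs(dd[i])>8])
c=st['position']
for off in (0,.003):
  for n,p in dict(botnearL=(-8,-20,0),botnearR=(-8,20,0),shnear=(-8,0,40),shnearL=(-8,-20,40),shnearR=(-8,20,40),topnear=(-8,0,80),topfar=(8,0,80)).items():
    q=np.array(p)/1000
    X=c+Rt@np.array([-q[0]-off,q[1],0]);X[2]=.092+q[2];print(off,n,proj(w,X).round(1))
E
```

```text
row edges [(260.5, np.float64(-12.2)), (261.5, np.float64(-20.5)), (262.5, np.float64(-8.4)), (294.5, np.float64(6.6)), (297.5, np.float64(-7.9)), (349.5, np.float64(13.9)), (350.5, np.float64(13.8)), (351.5, np.float64(6.4)), (382.5, np.float64(-22.1)), (383.5, np.float64(-43.4)), (384.5, np.float64(-29.9))]
266 [(277.5, np.float64(15.7)), (278.5, np.float64(12.7)), (352.5, np.float64(10.3)), (353.5, np.float64(14.0)), (354.5, np.float64(9.7))]
280 [(265.5, np.float64(-14.7)), (273.5, np.float64(18.0)), (274.5, np.float64(23.3)), (275.5, np.float64(14.7)), (355.5, np.float64(14.7)), (356.5, np.float64(19.7)), (357.5, np.float64(12.3)), (361.5, np.float64(-10.7)), (362.5, np.float64(-26.0)), (363.5, np.float64(-28.7)), (364.5, np.float64(-17.7)), (369.5, np.float64(22.7)), (370.5, np.float64(33.3)), (371.5, np.float64(23.3))]
292 [(260.5, np.float64(-8.3)), (283.5, np.float64(-15.0)), (284.5, np.float64(-16.7)), (287.5, np.float64(18.3)), (288.5, np.float64(21.7)), (289.5, np.float64(11.3)), (342.5, np.float64(-20.3)), (343.5, np.float64(-21.3)), (346.5, np.float64(17.7)), (347.5, np.float64(15.3)), (348.5, np.float64(9.7)), (358.5, np.float64(10.3)), (359.5, np.float64(9.7))]
0 botnearL [278.4 257.4]
0 botnearR [352.5 257.3]
0 shnear [315.4 292.5]
0 shnearL [270.1 292.3]
0 shnearR [360.7 292.2]
0 topnear [315.3 346.6]
0 topfar [315.4 380.8]
0.003 botnearL [278.6 262.5]
0.003 botnearR [352.3 262.4]
0.003 shnear [315.4 298.4]
0.003 shnearL [270.4 298.2]
0.003 shnearR [360.3 298.1]
0.003 topnear [315.3 353.4]
0.003 topfar [315.4 386.6]
```

Camera-relative and top-camera targets agree to 2 mm. I move over the gap and lower to just above the fence top.

```bash
python3 -m handwheel '[[0,0,0,-0.03,-0.065,0,0],[0,0,0.003,-0.06,-0.13,0,0],[0,0,0.003,-0.09,-0.195,0,0],[0,0,0.003,-0.09,-0.195,0.04,0],[0,0,0.003,-0.09,-0.195,0.085,0]]' 40
python3 -m handwheel '[[0,0,0,0,0,0,0],[0,0,0,0,0,0,0],[0,0,0,0,0,0,0]]' 40
python3 - <<'E'
from h import *
w=cap('wrist');save('w3',w['image']);s=cap('side')
st=env.state();print(st['position'],R.from_rotvec(st['tool_rot']).as_matrix().round(4))
a=cv2.resize(w['image'][190:340,220:420],None,fx=4,fy=4,interpolation=cv2.INTER_CUBIC)
b=cv2.resize(s['image'][200:275,260:360],None,fx=3,fy=3,interpolation=cv2.INTER_CUBIC)
a[375:600,500:800]=b
save('w3c',a)
E
```

```text
time_s: 5.75
position: [0.5887, -0.1417, 0.2732]
tool_rot: [0.165, 3.135, -0.001]
contact_force: [-0.3, 0.7, -1.4]
gripper_width: 0.276
grip_force: 44.4
time_s: 6.0
position: [0.5887, -0.1398, 0.274]
tool_rot: [0.161, 3.137, -0.0]
contact_force: [0.1, -0.2, -1.6]
gripper_width: 0.271
grip_force: 44.4
[ 0.58869662 -0.13991707  0.2742023 ] [[-9.947e-01  1.026e-01  1.300e-03]
 [ 1.026e-01  9.947e-01 -4.000e-04]
 [-1.300e-03 -3.000e-04 -1.000e+00]]
```

View pics/w3c.png

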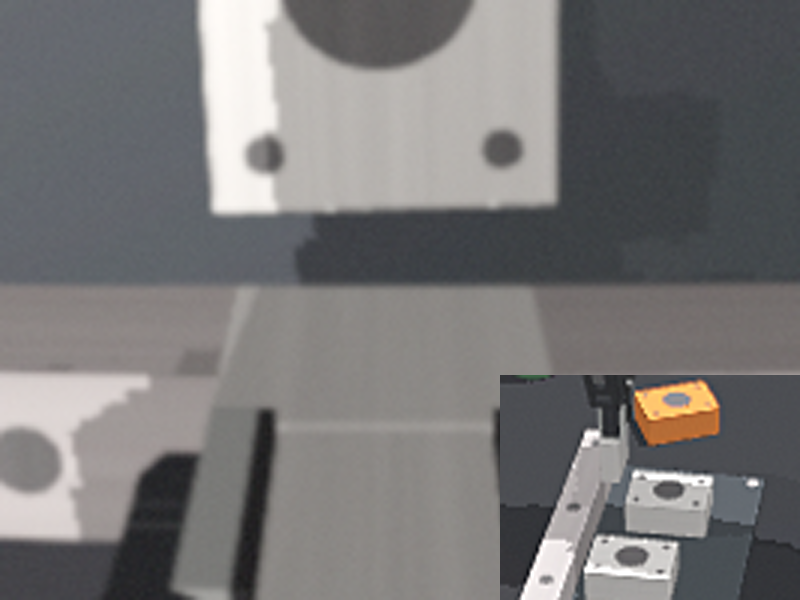

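View: spacer bottom near edge at crop v≈287, block far edge v≈209, fence foot v≈284, fence top edge v≈373; spacer and block are centred (u 390 vs 384).

```bash
python3 - <<'E'
from h import *
w=cap('wrist');st=env.state();Rt=R.from_rotvec(st['tool_rot']).as_matrix()
W=lambda u,v:(220+u/4,190+v/4)
for n,p,z in [('wpL',(212,213),.042),('wpR',(557,205),.042),('footL',(100,284),.012),('footR',(700,284),.012),('ftop',(100,373),.047),('spL',(253,287),.059),('spR',(532,287),.059)]:
    X=at_z(w,W(*p),z);print(n,X.round(4),'in tool',(Rt.T@(X-st['position'])).round(4))
E
```

```text
wpL [ 0.5768 -0.1637  0.042 ] in tool [ 0.0097 -0.0248  0.2321]
wpR [ 0.5808 -0.1137  0.042 ] in tool [0.0108 0.0253 0.2321]
footL [ 0.5985 -0.1898  0.012 ] in tool [-0.0147 -0.0485  0.2621]
footR [ 0.6093 -0.0872  0.012 ] in tool [-0.0149  0.0546  0.2621]
ftop [ 0.5986 -0.1835  0.047 ] in tool [-0.0141 -0.0423  0.2271]
spL [ 0.5818 -0.1569  0.059 ] in tool [ 0.0053 -0.0176  0.2151]
spR [ 0.5858 -0.1193  0.059 ] in tool [0.0052 0.0203 0.2151]
```

```bash
python3 -m handwheel '[[0,0,0,0.001,0,0.03,0],[0,0,0,0.001,0,0.06,0],[0,0,0,0.001,0,0.09,0],[0,0,0,0.001,0,0.113,0],[0,0,0,0.001,0,0.113,0]]' 40
python3 -m handwheel '[[0,0,0,0,0,0,0],[0,0,0,0,0,0.002,0],[0,0,0,0,0,0.002,0],[0,0,0,0,0,0.004,0],[0,0,0,0,0,0.004,0]]' 40
```

```text
time_s: 6.57
position: [0.5881, -0.1401, 0.2266]
tool_rot: [-0.162, -3.137, 0.0]
contact_force: [0.3, -0.0, -0.5]
gripper_width: 0.278
grip_force: 44.3
time_s: 6.98
position: [0.588, -0.1401, 0.2262]
tool_rot: [-0.162, -3.137, 0.0]
contact_force: [-0.3, -0.6, -1.2]
gripper_width: 0.275
grip_force: 44.3
```

```bash
python3 -m handwheel '[[0,0,0,0,0,0.002,0],[0,0,0,0,0,0.002,0]]' 40
python3 -m handwheel '[[0,0,0,0,0,0.002,0],[0,0,0,0,0,0.002,0]]' 40
python3 -m handwheel '[[0,0,0,0,0,0.002,0],[0,0,0,0,0,0.002,0]]' 40
```

```text
time_s: 7.15
position: [0.5881, -0.1401, 0.226]
tool_rot: [0.162, 3.137, -0.0]
contact_force: [-1.5, 0.6, 7.8]
gripper_width: 0.273
grip_force: 45.4
time_s: 7.32
position: [0.5881, -0.1401, 0.2259]
tool_rot: [0.162, 3.137, -0.001]
contact_force: [-7.0, 1.5, 21.5]
gripper_width: 0.278
grip_force: 47.2
time_s: 7.48
position: [0.5884, -0.14, 0.2257]
tool_rot: [0.162, 3.136, -0.001]
contact_force: [-7.1, 2.2, 31.3]
gripper_width: 0.273
grip_force: 48.4
```

Firm contact with the plate. I back off the preload and release.

```bash
python3 -m handwheel '[[0,0,0,0,0,-0.005,0],[0,0,0,0,0,-0.005,0],[0,0,0,0,0,-0.005,0.3]]' 20
python3 -m handwheel '[[0,0,0,0,0,0,0.4],[0,0,0,0,0,0,0.6],[0,0,0,0,0,0,0.6],[0,0,0,0,0,0,0.6],[0,0,0,0,0,0,0.6]]'
python3 -m handwheel '[[0,0,0,0,0,-0.02,0.6],[0,0,0,0,0,-0.08,0.6],[0,0,0,0,0,-0.16,0.6],[0,0,0,0,0,-0.25,0.6],[0,0,0,0,0,-0.25,0.6]]'
python3 - <<'E'
from h import *
w=cap('wrist');save('w4',w['image']);s=cap('side');t=cap('top')
st=env.state();print(st['position'],R.from_rotvec(st['tool_rot']).as_matrix().round(4))
a=cv2.resize(w['image'][190:340,220:420],None,fx=4,fy=4,interpolation=cv2.INTER_CUBIC)
b=cv2.resize(s['image'][190:275,270:360],None,fx=3,fy=3,interpolation=cv2.INTER_CUBIC)
a[600-255:600,800-270:800]=b
save('w4c',a)
E
```

```text
time_s: 7.73
position: [0.5881, -0.1401, 0.2259]
tool_rot: [0.162, 3.137, -0.0]
contact_force: [0.2, 0.3, -0.3]
gripper_width: 0.299
grip_force: 0.0
time_s: 8.15
position: [0.5881, -0.1401, 0.2259]
tool_rot: [-0.162, -3.137, 0.0]
contact_force: [-0.3, 1.3, 0.3]
gripper_width: 0.599
grip_force: 0.0
time_s: 8.57
position: [0.5889, -0.1401, 0.3326]
tool_rot: [0.162, 3.129, -0.002]
contact_force: [1.0, -1.2, 1.7]
gripper_width: 0.603
grip_force: 0.0
[ 0.58793601 -0.14013204  0.32633174] [[-9.947e-01  1.030e-01  4.000e-04]
 [ 1.030e-01  9.947e-01 -3.000e-04]
 [-4.000e-04 -3.000e-04 -1.000e+00]]
```

View pics/w4c.png

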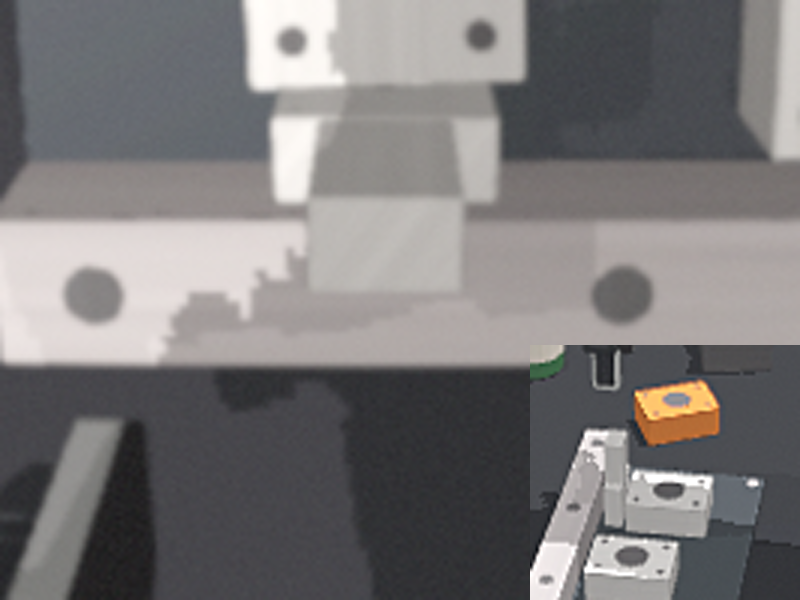

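The spacer stands upright on the plate, released and centred behind the block. Next I retreat, narrow the fingers and go down behind the block (near face at x≈0.509).

```bash
python3 -m handwheel '[[0,0,0,0.09,-0.001,0,0.5],[0,0,0,0.18,-0.003,0,0.3],[0,0,0,0.285,-0.004,0,0.25],[0,0,0,0.285,-0.004,0.05,0.25],[0,0,0,0.285,-0.004,0.1,0.25]]' 20
python3 -m handwheel '[[0,0,0,0,0,0.06,0.25],[0,0,0,0,0,0.12,0.25],[0,0,0,0,0,0.18,0.25],[0,0,0,0,0,0.22,0.25],[0,0,0,0,0,0.235,0.25]]'
python3 -m handwheel '[[0,0,0,0,0,0,0.25],[0,0,0,-0.02,0,0,0.25],[0,0,0,-0.03,0,0,0.25],[0,0,0,-0.03,0,0,0.25]]'
```

```text
time_s: 9.13
position: [0.4729, -0.1301, 0.2859]
tool_rot: [-0.162, -3.137, 0.0]
contact_force: [1.7, -0.3, -0.3]
gripper_width: 0.251
grip_force: 0.0
time_s: 9.55
position: [0.4738, -0.1296, 0.1893]
tool_rot: [-0.161, -3.134, -0.001]
contact_force: [-0.4, 0.2, -0.8]
gripper_width: 0.251
grip_force: 0.0
time_s: 9.88
position: [0.4871, -0.1313, 0.1927]
tool_rot: [0.162, 3.136, -0.0]
contact_force: [-0.1, 0.2, -0.6]
gripper_width: 0.249
grip_force: 0.0
```

```bash
for i in 1; do :; done
python3 -m handwheel '[[0,0,0,-0.005,0,0,0.25],[0,0,0,-0.01,0,0,0.25],[0,0,0,-0.015,0,0,0.25],[0,0,0,-0.02,0,0,0.25],[0,0,0,-0.02,0,0,0.25]]'
python3 -m handwheel '[[0,0,0,-0.003,0,0,0.25],[0,0,0,-0.006,0,0,0.25],[0,0,0,-0.009,0,0,0.25],[0,0,0,-0.01,0,0,0.25]]'
python3 -m handwheel '[[0,0,0,-0.003,0,0,0.25],[0,0,0,-0.006,0,0,0.25],[0,0,0,-0.009,0,0,0.25],[0,0,0,-0.01,0,0,0.25]]'
```

```text
time_s: 10.3
position: [0.4947, -0.132, 0.192]
tool_rot: [0.162, 3.137, -0.0]
contact_force: [-0.4, -0.4, -0.3]
gripper_width: 0.249
grip_force: 0.0
time_s: 10.63
position: [0.4983, -0.1324, 0.1919]
tool_rot: [-0.162, -3.137, 0.0]
contact_force: [-3.2, 1.1, 2.5]
gripper_width: 0.253
grip_force: 1.6
time_s: 10.97
position: [0.5024, -0.1328, 0.1919]
tool_rot: [-0.162, -3.137, 0.0]
contact_force: [-5.6, 1.5, 3.9]
gripper_width: 0.25
grip_force: 2.6
```

```bash
python3 -m handwheel '[[0,0,0,-0.003,0,0,0.25],[0,0,0,-0.005,0,0,0.25],[0,0,0,-0.005,0,0,0.25]]'
python3 -m handwheel '[[0,0,0,-0.0025,0,0,0.25],[0,0,0,-0.0025,0,0,0.25],[0,0,0,-0.0025,0,0,0.25]]'
python3 -m handwheel '[[0,0,0,-0.0025,0,0,0.25],[0,0,0,-0.0025,0,0,0.25],[0,0,0,-0.0025,0,0,0.25]]'
```

```text
time_s: 11.22
position: [0.5044, -0.1331, 0.1919]
tool_rot: [-0.162, -3.137, 0.0]
contact_force: [-2.4, 0.8, 1.6]
gripper_width: 0.251
grip_force: 1.5
time_s: 11.47
position: [0.5055, -0.1332, 0.1919]
tool_rot: [0.162, 3.137, -0.0]
contact_force: [-2.1, -0.4, -0.4]
gripper_width: 0.249
grip_force: 1.1
time_s: 11.72
position: [0.5065, -0.1333, 0.1919]
tool_rot: [0.162, 3.137, -0.0]
contact_force: [-2.5, -0.4, -0.8]
gripper_width: 0.251
grip_force: 0.7
```

```bash
python3 -m handwheel '[[0,0,0,-0.0025,0,0,0.25],[0,0,0,-0.0025,0,0,0.25],[0,0,0,-0.0025,0,0,0.25]]'
python3 -m handwheel '[[0,0,0,-0.0025,0,0,0.25],[0,0,0,-0.0025,0,0,0.25],[0,0,0,-0.0025,0,0,0.25]]'
```

```text
time_s: 11.97
position: [0.5069, -0.1333, 0.1919]
tool_rot: [-0.162, -3.136, 0.0]
contact_force: [-8.0, 0.8, 3.1]
gripper_width: 0.25
grip_force: 3.4
time_s: 12.22
position: [0.5073, -0.1334, 0.1919]
tool_rot: [-0.162, -3.134, 0.0]
contact_force: [-13.5, 2.3, 8.1]
gripper_width: 0.251
grip_force: 6.6
```

```bash
python3 -m handwheel '[[0,0,0,-0.0025,0,0,0.25],[0,0,0,-0.0025,0,0,0.25],[0,0,0,-0.0025,0,0,0.25]]'
python3 -m handwheel '[[0,0,0,-0.0025,0,0,0.25],[0,0,0,-0.0025,0,0,0.25],[0,0,0,-0.0025,0,0,0.25],[0,0,0,-0.0025,0,0,0.25]]'
python3 - <<'E'
from h import *
w=cap('wrist');s=cap('side');t=cap('top')
a=cv2.resize(w['image'][180:380,190:440],None,fx=3.2,fy=3,interpolation=cv2.INTER_CUBIC)
b=cv2.resize(s['image'][190:260,270:350],None,fx=3,fy=3,interpolation=cv2.INTER_CUBIC)
a[390:600,560:800]=b
c=cv2.resize(t['image'][180:250,340:420],None,fx=3,fy=3,interpolation=cv2.INTER_CUBIC);a[390:600,:240]=c
save('w5c',a)
E
```

```text
time_s: 12.47
position: [0.5077, -0.1334, 0.1918]
tool_rot: [-0.162, -3.132, 0.0]
contact_force: [-19.3, 3.1, 13.0]
gripper_width: 0.249
grip_force: 9.7
time_s: 12.8
position: [0.5081, -0.1334, 0.1918]
tool_rot: [-0.162, -3.13, 0.001]
contact_force: [-24.3, 4.1, 18.1]
gripper_width: 0.25
grip_force: 12.8
```

View pics/w5c.png

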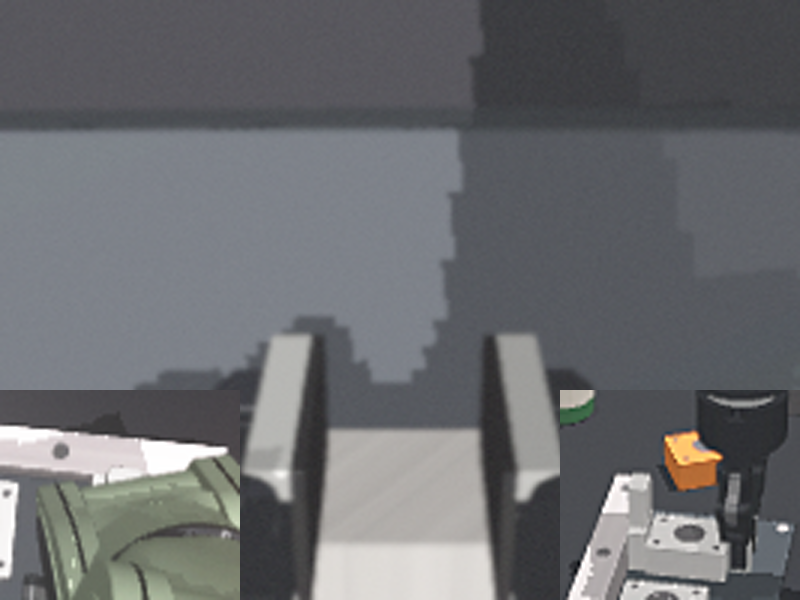

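Side inset: spacer upright at (640,520), sandwiched flush between fence and block with no visible gaps. I relieve a little of the downward load and check the push holds steady.

```bash
python3 -m handwheel '[[0,0,0,0,0,-0.002,0.25],[0,0,0,0,0,-0.002,0.25],[0,0,0,0,0,-0.002,0.25]]'
python3 -m handwheel '[[0,0,0,0,0,0,0.25],[0,0,0,0,0,0,0.25],[0,0,0,0,0,0,0.25],[0,0,0,0,0,0,0.25],[0,0,0,0,0,0,0.25]]'
python3 -m handwheel '[[0,0,0,0,0,0,0.25],[0,0,0,0,0,0,0.25],[0,0,0,0,0,0,0.25],[0,0,0,0,0,0,0.25],[0,0,0,0,0,0,0.25]]'
```

```text
time_s: 13.2
position: [0.5081, -0.1336, 0.1919]
tool_rot: [-0.162, -3.129, 0.0]
contact_force: [-21.0, 2.9, -0.5]
gripper_width: 0.251
grip_force: 10.4
time_s: 13.62
position: [0.5081, -0.1335, 0.1919]
tool_rot: [-0.162, -3.129, 0.0]
contact_force: [-21.1, 2.6, 1.4]
gripper_width: 0.249
grip_force: 10.5
time_s: 14.03
position: [0.5081, -0.1335, 0.1919]
tool_rot: [-0.161, -3.129, 0.0]
contact_force: [-20.3, 2.4, 1.0]
gripper_width: 0.25
grip_force: 10.5
```

Steady 21 N horizontal push with almost no vertical load. I hand in.

```bash
python3 -c "
from rig import env
print(env.finish_job())"
```

```text
the job is handed in; nothing more can be done
None
```

I handed the job in at about 14 s: the spacer stands upright and released in the wide gap behind the right-hand workpiece, and the arm holds that workpiece pressed against it and the fence with a steady push of about 20 N; the last side view showed no gaps, but no verdict was returned.

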